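# Fit the crumb vacuum's nozzle, draw it from its charging cup and hold it leaning

## Task

While the crumb vacuum stands in its charging cup, push the loose nozzle fully down onto the neck on top of it. Then take the vacuum by its body, draw it up out of the cup and lean it over to about 45 degrees, nozzle end upwards and nozzle still fully on, ready for cleaning under the wall cupboards: the program finishes while holding it still like that, all of it at least 15 cm above the counter (any place and any direction of lean will do). Leave the mug, the jar and the bowl where they are.

Things in the scene. Friction and masses are not known exactly. Their poses are not given: they have to be found in the camera images.
- dock: Charging cup fixed to the counter, white plastic: a flat base 105 x 95 x 6 mm (x, y, z) with an upright round cup in its middle, 66 mm outside and 53 mm inside diameter, rim 46 mm above the counter, inner floor 6 mm above the counter. Origin: centre of the base's underside; z up.
- dock_seat (a point): Centre of the charging cup's inner floor, 6 mm above the counter; the vacuum's underside rests here.
- vacuum: Cordless crumb vacuum, loose, upright in the cup (40 mm deep, 2.5 mm clearance all round): smooth grey cylinder, diameter 48 mm, 120 mm tall, 0.3 to 0.45 kg, balance point 64 mm up; on top a black round neck, diameter 27 mm, 22 mm tall, top 4 mm chamfered to 21 mm. Origin: centre of its underside; z along the cylinder to the neck.
- vacuum_shoulder (a point): Centre of the vacuum's flat shoulder at the root of the neck, 120 mm from its underside along its z axis (126 mm above the counter at the start); axes as the vacuum's. The nozzle's lower rim sits on this shoulder when fully on, its top then 36 mm above the shoulder.
- nozzle: Loose black plastic nozzle, 30 g, standing open end down on the counter: round collar, 40 mm outside diameter, 24 mm tall, bore 31 mm diameter and 24 mm deep (2 mm clearance all round on the neck, slides on freely), closed by a 3 mm disc with a flat mouth block 34 x 16 x 9 mm (x, y, z) on it; 36 mm tall in all. Origin: centre of the open lower rim; z along the bore to the mouth.
- mug: Bystander: white mug, 76 mm rim diameter, 85 mm tall, handle at its +y; origin at the centre of its underside.
- jar: Bystander: glass jar with a steel cap, 60 mm diameter, 90 mm tall; origin at the centre of its underside.
- bowl: Bystander: blue bowl, 110 mm rim diameter, 50 mm tall; origin at the centre of its underside.
There are look-alikes about, which are no part of the job. Of the things that look like the vacuum, the larger one is meant.

How it is judged:
By the outcome, as a careful person would: the job done as asked, in the order asked, and still so for the second after the job is handed in, while the arm keeps its last pose, push and grip.
It also fails if it takes over 56 s, if anything falls off the work surface, if the arm or the gripper's body presses on something with over 40 N, if the wrist force passes 120 N, or if a joint passes its speed limit or range.

## Robot

A 6-joint arm with a two-finger parallel gripper is mounted at the origin on the work surface. World frame = base frame: x ahead of the robot, y to its left, z up, the work surface at z = 0. Lengths are in m, angles in rad, forces in N, time in s.
With the tool pointing down it reaches from about 0.35 to 0.975 m from the base axis. Payload 17.4 kg.
Tool frame: the origin (TCP) lies on the centre line of the jaws, within the pads' length; the fingertips stand 11 mm ahead of it and the grasp point (between the pads) lies 8 mm behind it (ctrl.tip_extent is the distance from the TCP to the fingertips, in m); z points along the fingers, y is the line along which they close (so a half turn about z gives the same grasp; the last joint's range is limited). The gripper opens to 85 mm and grips with 20 to 120 N. Pads are 22 mm wide; open, the fingers measure 114 mm over their backs; the gripper's body (76 mm by 85 mm) begins 54 mm behind the grasp point. The pads swing forward as they close: fully open they stand 13 mm farther back than shut.
Start: joints at [1.096, 0.116, 1.442, -0, 1.584, -0.038], TCP at [0.286, 0.612, 0.242] pointing down, gripper open.
Joint ranges: [-2.83, 2.83], [-0.83, 2.19], [0.07, 2.5], [-1.14, 4.28], [0.01, 3], [-2.97, 2.97]. Speed limits (rad/s): [1.89, 1.89, 2.22, 3.14, 3.14, 3.14].

## Interface

Orientations are given as a unit quaternion [w, x, y, z].
In Python, from plant import sense, cams, order, ctrl gives the robot as it stands.
- The arm moves only by the tool send_rows, never from a script. Its argument "rows" is text: rows parted by semicolons, each of 7 numbers parted by spaces: the shift along the tool's x, y, z in mm, then the turn, a rotation vector about the tool's x, y, z in degrees, then the finger opening in mm, from 0 to 85.4. A call has 1 to 12 rows; each row is the pose to reach, as a shift and turn from the pose commanded when the call began, along the tool's axes at that moment; what a row does not reach only later rows make up. A row lasts 1/8 s, in which the tool goes at most 62.5 mm and 10.7 degrees, less where a joint would pass 70% of its speed; a pose out of reach is approached as far as the arm can. A call with a gripper value outside its range is refused whole. The fingers move at their own pace and stop on an object; the grip force is fixed at half the most. Time passes only in rows, so rows that repeat a pose let the fingers close. It gives the time, the measured TCP pose, the force, the opening and the grip force at its end, in the units of the state.
- sense(): the state, without advancing time (a new reading comes with each control period).
- cams.get_image(name): name is "side" or "top" or "wrist"; returns a dict with "pixels" (480x640x3 uint8, red, green, blue), "depth" (480x640 float32, m along the optical axis (not along the pixel's ray), 0 where there is no reading), "fx", "fy", "cx", "cy" (pixels), "rvec" (rotation vector, rad) and "tvec" (3), from world to camera coordinates, as OpenCV has them. Camera axes: x right, y down, z forward; pixel columns grow to the right and rows downward; lengths in m; the calibration is good to about 2 mm. A picture is of the moment at which its call begins.
- order.job_done(): hands the job in; it is judged then, once.
The state is a dict: "time": time; "joints": joint angles; "joint_velocities": joint speeds; "effort": joint torques, N m; "ee_pos": TCP position; "orientation": TCP orientation; "ft_force": force on the tool from outside, world axes, zero at the start; "torque": the same for the moment, N m; "width": finger opening in m; "gripper_force": force on a finger pad.
Only numpy, scipy, OpenCV 4.12 (cv2) and the standard library are available. Lean on these libraries where they do the work, as an engineer would, in place of code of your own. Each camera call takes 0.05 s, during which the arm holds its last target. There are 200 camera calls.

## Working session

There is one attempt and no reset: what is moved stays moved. The work goes in short steps, Python scripts to look and compute and a tool call to move; the robot and the scene stay as the last step left them, time stands still between calls to the robot, and variables do not carry over. Pictures are saved under pics/ and viewed, at most 10 in all, crops included, and the job is handed in when it is done.

Besides the shell and the picture viewer there is one more tool, called after "Request:" as name(argument=value, ...), one argument or row to a line, values as JSON. send_rows: Moves the arm, as the interface text tells. Its arguments: {"type":"object","properties":{"rows":{"type":"string"}},"required":["rows"]}

```bash
mkdir -p pics
cat > h.py <<'E'
import numpy as np, cv2
from scipy.spatial.transform import Rotation as R
from plant import sense, cams, order, ctrl
def cloud(im):
    d=im["depth"]; v,u=np.mgrid[:480,:640]
    p=np.stack([(u-im["cx"])/im["fx"]*d,(v-im["cy"])/im["fy"]*d,d],-1)
    Rm=cv2.Rodrigues(np.array(im["rvec"],float))[0]
    w=(p-np.array(im["tvec"]).ravel())@Rm
    w[d==0]=np.nan
    return w
def toolrel(t,q=None):
    s=sense(); r=R.from_quat(np.array(s["orientation"])[[1,2,3,0]])
    return r.inv().apply(np.array(t)-s["ee_pos"])*1000
E
python3 - <<'E'
from h import *
for n in ("top","side"):
    im=cams.get_image(n); cv2.imwrite(f"pics/{n}1.png",im["pixels"][:,:,::-1]); np.save(f"{n}1.npy",cloud(im))
s=sense(); print({k:np.round(v,3) for k,v in s.items()})
E
```

```text
{'time': np.float64(0.1), 'joints': array([ 1.096,  0.116,  1.442,  0.   ,  1.584, -0.038]), 'joint_velocities': array([ 0.001, -0.   , -0.002, -0.   ,  0.   ,  0.   ]), 'effort': array([ 1.0000e-03, -7.3366e+01, -6.3379e+01, -0.0000e+00,  5.0000e-03,
       -0.0000e+00]), 'ee_pos': array([0.285, 0.611, 0.242]), 'orientation': array([-0.   ,  0.217,  0.976, -0.   ]), 'ft_force': array([ 0.133,  0.161, -0.617]), 'torque': array([-0.002,  0.032, -0.022]), 'gripper_force': np.float64(0.0), 'width': np.float64(0.085)}
```

View pics/top1.png

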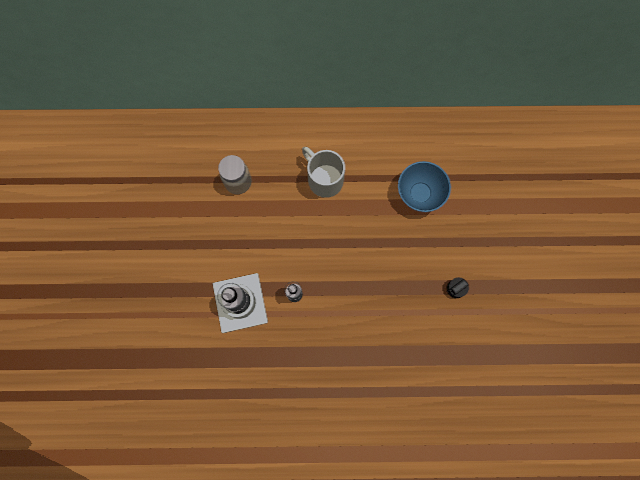

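View pics/side1.png

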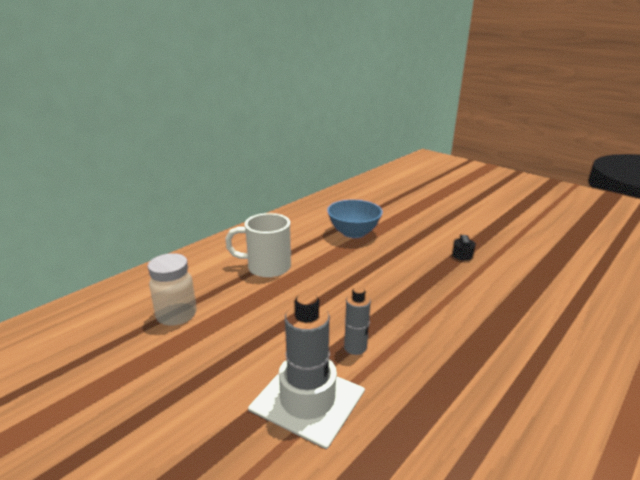

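Top: the vacuum's neck is at (230,295), the dock at (240,303), the small look-alike at (293,291), the nozzle at (458,288), with the jar, mug and bowl behind them. The side view agrees, and the vacuum there is the larger of the two.

Run:
```python
from h import *
w=np.load("top1.npy")
def reg(u0,u1,v0,v1,z0,z1):
    p=w[v0:v1,u0:u1].reshape(-1,3); p=p[(p[:,2]>z0)&(p[:,2]<z1)]
    xy=p[:,:2].astype(np.float32); c,r=cv2.minEnclosingCircle(xy)
    return len(p),np.round(c,4),round(r,4),np.round(np.median(p,0),4), cv2.minAreaRect(xy)
print("noz all",reg(440,476,272,304,.012,.05))
print("noz mouth",reg(440,476,272,304,.031,.05))
print("neck top",reg(210,255,275,330,.14,.16))
print("shoulder",reg(205,270,270,335,.12,.133))
print("cup rim",reg(205,270,270,335,.04,.05))
print("base",reg(205,275,270,335,.003,.01))
print("decoy",reg(280,306,278,306,.02,.15))
for n,a in dict(jar=(215,255,150,198),mug=(300,350,145,200),bowl=(392,455,158,216)).items(): print(n,reg(*a,.02,.15)[1:4])
```

```text
noz all (343, array([ 0.5393, -0.2564]), 0.0208, array([ 0.5377, -0.2541,  0.0291]), ((0.5391762256622314, -0.25609469413757324), (0.039130259305238724, 0.03923908993601799), 21.792705535888672))
noz mouth (144, array([ 0.5391, -0.2552]), 0.0187, array([ 0.5394, -0.2552,  0.0356]), ((0.5390379428863525, -0.2547845244407654), (0.030825799331068993, 0.035358354449272156), 70.99214935302734))
neck top (73, array([0.5148, 0.1873]), 0.0135, array([0.513 , 0.1852, 0.1459]), ((0.5147542357444763, 0.18717075884342194), (0.025813963264226913, 0.025129277259111404), 2.230497121810913))
shoulder (80, array([0.5144, 0.1874]), 0.0241, array([0.5071, 0.1797, 0.1254]), ((0.5144323110580444, 0.18683850765228271), (0.045432232320308685, 0.046922337263822556), 45.5092658996582))
cup rim (260, array([0.5147, 0.1873]), 0.0329, array([0.5047, 0.1746, 0.046 ]), ((0.5143397450447083, 0.18694353103637695), (0.0635313168168068, 0.06456384062767029), 39.10139846801758))
base (1514, array([0.512, 0.19 ]), 0.0934, array([0.5063, 0.1793, 0.006 ]), ((0.5160831809043884, 0.18803836405277252), (0.14443916082382202, 0.13084033131599426), 89.59778594970703))
decoy (239, array([0.5302, 0.076 ]), 0.0166, array([0.5277, 0.0752, 0.0475]), ((0.5302337408065796, 0.07559358328580856), (0.03199853003025055, 0.030697448179125786), 26.262235641479492))
jar (array([0.7734, 0.1973]), 0.0299, array([0.7644, 0.1938, 0.0883]))
mug (array([0.7874, 0.0217]), 0.0558, array([0.7898, 0.0141, 0.0636]))
bowl (array([ 0.7456, -0.192 ]), 0.0554, array([ 0.7646, -0.2056,  0.0371]))
```

Request:
send_rows(
  rows="-300 -340 20 0 0 45 85; -597 -677 60 0 0 90 85; -597 -677 60 0 0 90 85; -597 -677 60 0 0 90 85; -597 -677 60 0 0 90 85; -597 -677 60 0 0 90 85; -597 -677 60 0 0 90 85; -597 -677 60 0 0 90 85; -597 -677 60 0 0 90 85; -597 -677 60 0 0 90 85; -597 -677 60 0 0 90 85; -597 -677 60 0 0 90 85",
)

```text
time: 1.6
ee_pos: [0.4967, -0.1085, 0.1926]
orientation: [0.0, 0.844, 0.537, 0.0]
ft_force: [0.2, 1.6, 0.7]
width: 0.0848
gripper_force: 0.0
```

Run:
```python
from h import *
print(toolrel([.539,-.255,.1]), sense()["joints"])
```

```text
[-114.77240248  100.35358519   92.647806  ] [-2.65415770e-01 -2.36324076e-01  1.85854373e+00  1.35819376e-04
  1.51913376e+00  1.71754519e-01]
```

Request:
send_rows(
  rows="-60 50 40 0 0 0 85; -115 100 80 0 0 0 85; -115 100 93 0 0 0 85; -115 100 93 0 0 0 85; -115 100 93 0 0 0 85; -115 100 93 0 0 0 85",
)

```text
time: 2.35
ee_pos: [0.5389, -0.2522, 0.1011]
orientation: [0.001, 0.843, 0.537, 0.0]
ft_force: [-0.5, 0.2, -0.1]
width: 0.0852
gripper_force: 0.0
```

Run:
```python
from h import *
s=sense(); print(s["ee_pos"],s["orientation"],s["joints"])
im=cams.get_image("wrist"); cv2.imwrite("pics/w1.png",im["pixels"][:,:,::-1])
w=cloud(im).reshape(-1,3)
for z0,z1 in ((.012,.05),(.024,.030),(.033,.045)):
    p=w[(w[:,2]>z0)&(w[:,2]<z1)&(np.hypot(w[:,0]-.539,w[:,1]+.255)<.04)]
    if len(p)>5: c,r=cv2.minEnclosingCircle(p[:,:2].astype(np.float32)); print(z0,len(p),c,r,np.median(p,0)); print(toolrel([*c,.012]))
```

```text
[ 0.53890896 -0.2521604   0.10113234] [7.28908020e-04 8.43264146e-01 5.37498676e-01 4.70041752e-04] [-4.80558861e-01  1.59416103e-02  1.77928965e+00  8.89302347e-05
  1.34462892e+00 -4.47189957e-02]
0.012 3856 (0.5407377481460571, -0.2575712203979492) 0.020438475534319878 [ 0.5426639  -0.25367704  0.02808874]
[-4.13338986  3.74918826 89.12222063]
0.024 1822 (0.5407377481460571, -0.2575712203979492) 0.020438475534319878 [ 0.54465272 -0.2536945   0.02726814]
[-4.13338986  3.74918826 89.12222063]
0.033 1628 (0.5409029722213745, -0.25745174288749695) 0.018235264346003532 [ 0.54113207 -0.25635957  0.03628191]
[-3.95533492  3.84853754 89.12239781]
```

View pics/w1.png

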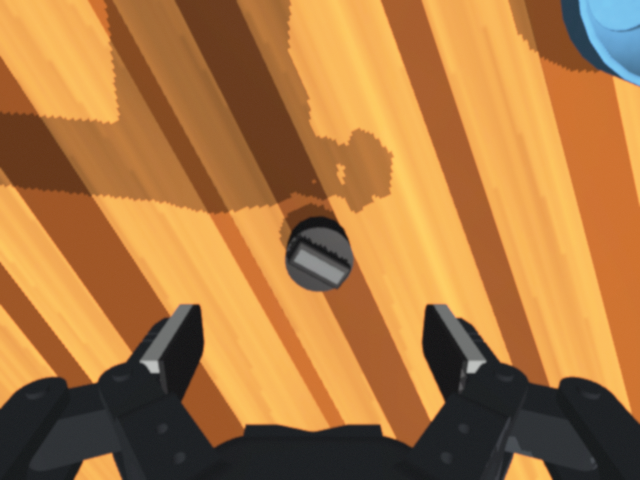

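The nozzle sits at about (318,260), midway between the jaws in the image; I'll go down and grasp the collar.

Request:
send_rows(
  rows="-2 2 30 0 0 0 85; -4 4 60 0 0 0 85; -4 4 80 0 0 0 85; -4 4 88 0 0 0 85; -4 4 88 0 0 0 85; -4 4 88 0 0 0 36; -4 4 88 0 0 0 30; -4 4 88 0 0 0 30; -4 4 88 0 0 0 30; -4 4 88 0 0 0 30; -4 4 88 0 0 0 30; -4 4 88 0 0 0 30",
)

```text
time: 3.9
ee_pos: [0.5409, -0.2584, 0.0128]
orientation: [0.001, 0.844, 0.537, 0.0]
ft_force: [-2.3, 0.9, 6.1]
width: 0.038
gripper_force: 60.5
```

Request:
send_rows(
  rows="0 0 -60 0 0 0 30; 0 0 -120 0 0 0 30; 40 -20 -180 0 0 0 30; 95 -50 -237 0 0 0 30; 150 -80 -237 0 0 0 30; 205 -110 -237 0 0 0 30; 260 -140 -237 0 0 0 30; 310 -168 -237 0 0 0 30; 360 -195 -237 0 0 0 30; 385 -208 -237 0 0 0 30; 392 -212 -237 0 0 0 30; 392 -212 -237 0 0 0 30",
)

```text
time: 5.4
ee_pos: [0.5142, 0.1868, 0.2489]
orientation: [0.0, 0.843, 0.537, -0.0]
ft_force: [0.4, -0.7, 0.4]
width: 0.0379
gripper_force: 60.4
```

Run:
```python
from h import *
s=sense(); print(s["ee_pos"],s["orientation"],s["joints"],s["width"])
im=cams.get_image("wrist"); cv2.imwrite("pics/w2.png",im["pixels"][:,:,::-1]); np.save("w2.npy",cloud(im))
im=cams.get_image("side"); cv2.imwrite("pics/s2.png",cv2.resize(im["pixels"][100:400,150:500,::-1],None,fx=2,fy=2)); np.save("s2.npy",cloud(im))
```

```text
[0.51416837 0.18676675 0.24888833] [ 8.62821396e-05  8.43287528e-01  5.37462684e-01 -2.71669023e-05] [ 3.01881936e-01 -1.65977388e-01  1.70779714e+00 -1.80850884e-04
  1.59978004e+00  7.37822266e-01] 0.03791356912688217
```

View pics/w2.png

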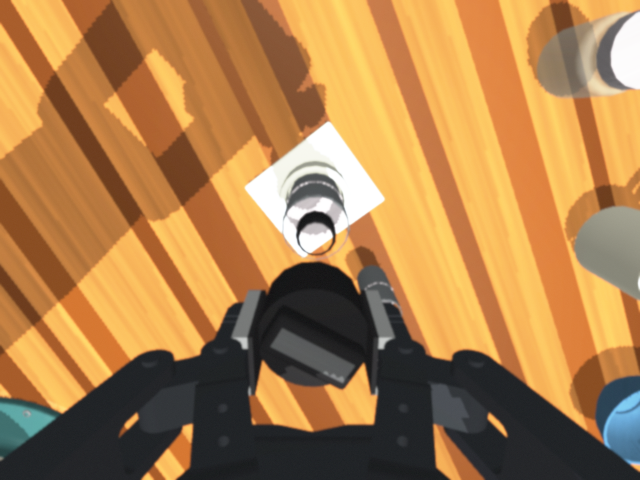

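View pics/s2.png

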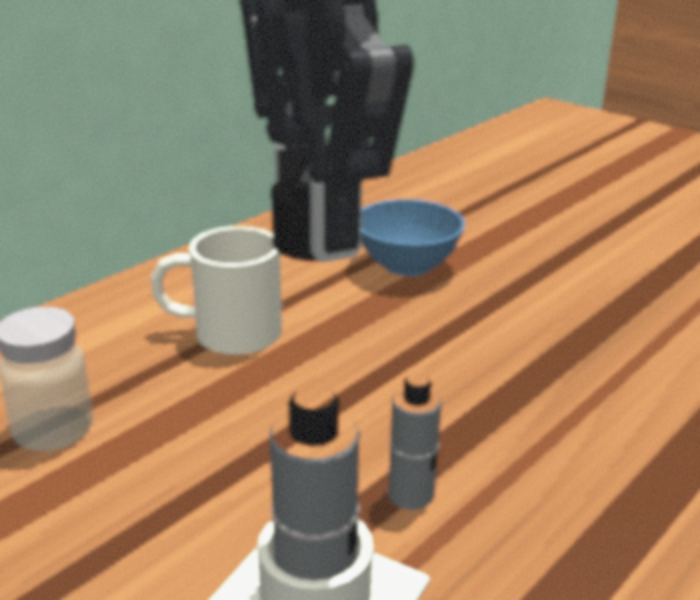

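The nozzle is held upright between the pads at (310,330) in the wrist view, and the neck top is at (316,233). Next I'll measure both from this one wrist frame.

Run:
```python
from h import *
from scipy.optimize import least_squares
s=sense(); ee=np.array(s["ee_pos"]); r=R.from_quat(np.array(s["orientation"])[[1,2,3,0]])
w=np.load("w2.npy")
def sel(w,z0,z1,c,rad):
    p=w.reshape(-1,3); return p[(p[:,2]>z0)&(p[:,2]<z1)&(np.hypot(p[:,0]-c[0],p[:,1]-c[1])<rad)]
def circ(p):
    c,rr=cv2.minEnclosingCircle(p[:,:2].astype(np.float32)); return len(p),np.round(c,4),round(rr,4),np.round(np.median(p[:,2]),4)
v=(.5145,.187)
print("neck top w",circ(sel(w,.142,.155,v,.03))); print("shoulder w",circ(sel(w,.121,.131,v,.035))); print("rim w",circ(sel(w,.042,.05,v,.05)))
p=w[270:385,262:365].reshape(-1,3); q=r.inv().apply(p-ee)*1000
h=np.histogram(q[:,2][~np.isnan(q[:,2])],bins=np.arange(-40,30,2)); print([(int(b),int(n)) for n,b in zip(*h) if n>20])
for a,b in ((-28,-22),(-17,-11)):
    m=(q[:,2]>a)&(q[:,2]<b)&(abs(q[:,1])<25); 
    if m.sum()>10:
        t=q[m]; print(a,len(t),cv2.minEnclosingCircle(t[:,:2].astype(np.float32)),np.median(t,0), cv2.minAreaRect(t[:,:2].astype(np.float32)))
        A=np.c_[t[:,:2],np.ones(len(t))]; print("plane",np.linalg.lstsq(A,t[:,2],rcond=None)[0])
# side: lower part of collar
ws=np.load("s2.npy")
d=ws.reshape(-1,3)
for z0,z1 in ((.236,.241),(.246,.25),(.252,.256)):
    t=d[(d[:,2]>z0)&(d[:,2]<z1)&(np.hypot(d[:,0]-.514,d[:,1]-.187)<.04)]; print("side",z0,len(t), t.mean(0) if len(t) else 0)
```

```text
neck top w (500, array([0.5162, 0.1866]), 0.0136, np.float64(0.1459))
shoulder w (507, array([0.5163, 0.1863]), 0.0241, np.float64(0.1252))
rim w (1031, array([0.5163, 0.1864]), 0.033, np.float64(0.0461))
[(-26, 769), (-24, 3085), (-22, 455), (-20, 282), (-18, 253), (-16, 2784), (-14, 1107), (-12, 157), (-10, 239), (-8, 218), (-6, 214), (-4, 236), (-2, 196), (0, 207), (2, 187), (4, 130), (6, 108), (8, 71), (10, 41)]
-28 3854 ((2.991840362548828, 0.29001808166503906), 17.810400009155273) [  2.93596249  -0.78330214 -23.4741165 ] ((2.1747851371765137, -0.211517333984375), (16.51545524597168, 33.821414947509766), 30.588973999023438)
plane [ 1.95622703e-02  7.53001328e-03 -2.35124359e+01]
-17 4083 ((1.2501846551895142, 1.1070786714553833), 21.450572967529297) [ 11.69716739   0.90934515 -14.35044333] ((2.137187957763672, -0.43749046325683594), (37.20916748046875, 40.16961669921875), 86.89457702636719)
plane [ 9.54255793e-03 -3.70679757e-04 -1.43952422e+01]
side 0.236 163 [0.50074792 0.20152982 0.23893003]
side 0.246 172 [0.49713804 0.20314666 0.24807105]
side 0.252 174 [0.49819623 0.20344233 0.25393729]
```

Request:
send_rows(
  rows="-1 2 30 0 0 0 30; -1.5 2 60 0 0 0 30; -1.5 2 80 0 0 0 30; -1.5 2 86 0 0 0 30; -1.5 2 89 0 0 0 30; -1.5 2 92 0 0 0 30; -1.5 2 95 0 0 0 30; -1.5 2 98 0 0 0 30; -1.5 2 98 0 0 0 30",
)

```text
time: 6.62
ee_pos: [0.5153, 0.1845, 0.1506]
orientation: [-0.0, 0.843, 0.537, -0.0]
ft_force: [0.3, -0.5, -0.3]
width: 0.038
gripper_force: 60.4
```

Request:
send_rows(
  rows="0 0 3 0 0 0 30; 0 0 6 0 0 0 30; 0 0 9 0 0 0 30; 0 0 11 0 0 0 30; 0 0 12 0 0 0 30; 0 0 12 0 0 0 30",
)

```text
time: 7.38
ee_pos: [0.5154, 0.1845, 0.1389]
orientation: [0.0, 0.844, 0.537, 0.0]
ft_force: [-0.6, -0.8, -0.1]
width: 0.0381
gripper_force: 60.5
```

Request:
send_rows(
  rows="0 0 0.7 0 0 0 30; 0 0 1.4 0 0 0 30; 0 0 1.4 0 0 0 30",
)

```text
time: 7.75
ee_pos: [0.5158, 0.1847, 0.1388]
orientation: [0.0, 0.844, 0.537, 0.001]
ft_force: [-2.6, -0.2, 11.1]
width: 0.038
gripper_force: 61.6
```

Request:
send_rows(
  rows="0 0 -0.5 0 0 0 45; 0 0 -0.5 0 0 0 60; 0 0 -0.5 0 0 0 75; 0 0 -0.5 0 0 0 75; 0 0 -20 0 0 0 75; 0 0 -60 0 0 0 80; 0 0 -110 0 0 0 80; 0 0 -120 0 0 0 80; 0 0 -120 0 0 0 80",
)

```text
time: 8.88
ee_pos: [0.5156, 0.1845, 0.2586]
orientation: [0.0, 0.844, 0.537, 0.001]
ft_force: [0.7, 0.2, -0.0]
width: 0.08
gripper_force: 0.0
```

Run:
```python
from h import *
from scipy.optimize import least_squares
im=cams.get_image("wrist"); w=cloud(im).reshape(-1,3)
s=sense(); print(s["time"],s["ee_pos"],s["joints"],s["width"])
for z0,z1 in ((.149,.156),(.158,.17),(.12,.13),(.04,.05)):
    p=w[(w[:,2]>z0)&(w[:,2]<z1)&(np.hypot(w[:,0]-.516,w[:,1]-.186)<.04)]
    if len(p)>5: print(z0,len(p),cv2.minEnclosingCircle(p[:,:2].astype(np.float32)),np.median(p[:,2]))
# kinematics planar fit: r,z from j2,j3 with tool down (j4=0)
D=[([.116,1.442,1.584],[.286,.612,.242]),([-.2363,1.8585,1.5191],[.4967,-.1085,.1926]),([.01594,1.77929,1.34463],[.53891,-.25216,.10113]),([-.16598,1.7078,1.59978],[.51417,.18677,.24889]),(list(s["joints"][1:4:1][:2])+[s["joints"][4]],s["ee_pos"])]
J=np.array([d[0] for d in D]);P=np.array([d[1] for d in D]); rz=np.c_[np.hypot(P[:,0],P[:,1]),P[:,2]]
def fk(x,j):
    L0,H,L2,L3,o=x; a=j[:,0];b=a+j[:,1]
    # wrist; tool pointing along angle a+b+.. from up; H includes -T
    return np.c_[L0+L2*np.sin(a)+L3*np.sin(b+o),H+L2*np.cos(a)+L3*np.cos(b+o)]
best=None
f=least_squares(lambda x:(fk(x,J)-rz).ravel(),[0,0,.4,.4,0]); print(np.round(f.x,4),f.cost**.5)
print("azimuth-j1",np.arctan2(P[:,1],P[:,0])-np.array([1.096,-.2654,-.48056,.30188,s["joints"][0]]))
```

```text
8.925 [0.51528727 0.18445278 0.257215  ] [ 2.97149945e-01 -1.67051090e-01  1.69536990e+00 -1.81891114e-05
  1.61344811e+00  7.33965858e-01] 0.07998681188509076
0.149 1481 ((0.5166288018226624, 0.18531076610088348), 0.02034739963710308) 0.15327740755747288
0.158 1313 ((0.5165663361549377, 0.18570576608181), 0.017894862219691277) 0.16223373651666811
0.12 366 ((0.5165300965309143, 0.18673205375671387), 0.023847956210374832) 0.12519283880416449
0.04 984 ((0.516487717628479, 0.18656449019908905), 0.03298291191458702) 0.04601955759241787
[ 0.0009 -0.1432  0.4609  0.6255  0.1291] 0.00011678424118631704
azimuth-j1 [0.03763259 0.05033653 0.04291444 0.04654585 0.04659947]
```

```bash
cat > g.py <<'E'
from h import *
a=np.arctan2(.1865,.516); t=np.radians(65)
out=np.array([np.cos(a),np.sin(a),0])
z=-out*np.sin(t)-np.array([0,0,np.cos(t)]); y=np.array([np.sin(a),-np.cos(a),0]); x=np.cross(y,z)
Rt=R.from_matrix(np.c_[x,y,z]); G=np.array([.516,.1865,.088])+z*.008
def rel(T):
    s=sense(); r=R.from_quat(np.array(s["orientation"])[[1,2,3,0]])
    print(np.round(r.inv().apply(T-s["ee_pos"])*1000,1),np.round(np.degrees((r.inv()*Rt).as_rotvec()),1))
E
python3 - <<'E'
from g import *
print(G,z); rel(G-z*.16+[0,0,.1]); w=np.load("top1.npy")[278:306,280:306]; print(np.nanmax(w[...,2]))
E
```

```text
[0.50918125 0.18403547 0.08461905] [-0.85234334 -0.30806596 -0.42261826]
[99.4 97.4  5. ] [ 25.5 -61.5  40.1]
0.09842281385550382
```

Request:
send_rows(
  rows="30 30 -20 6 -15 10 85; 60 60 -20 12 -30 20 85; 99 97 -10 18 -45 30 85; 99 97 5 25.5 -61.5 40 85; 99 97 5 25.5 -61.5 40 85; 99 97 5 25.5 -61.5 40 85; 99 97 5 25.5 -61.5 40 85; 99 97 5 25.5 -61.5 40 85; 99 97 5 25.5 -61.5 40 85; 99 97 5 25.5 -61.5 40 85; 99 97 5 25.5 -61.5 40 85",
)

```text
time: 10.3
ee_pos: [0.6449, 0.2334, 0.2537]
orientation: [0.093, 0.831, 0.147, -0.528]
ft_force: [-0.7, 0.1, 0.1]
width: 0.0849
gripper_force: 0.0
```

Run:
```python
from g import *
s=sense();print(s["joints"],s["ee_pos"]); rel(G-z*.16+[0,0,.1]); rel(G-z*.12); rel(G)
im=cams.get_image("side"); cv2.imwrite("pics/s3.png",im["pixels"][:,:,::-1])
```

```text
[ 0.32054676  0.76843136  0.82574589 -0.05757863  2.6781322   1.50656617] [0.6448858  0.23341364 0.25372253]
[1.6 0.3 0.1] [ 0.1 -0.2  0.1]
[92.   0.3 82.6] [ 0.1 -0.2  0.1]
[9.160e+01 1.000e-01 2.026e+02] [ 0.1 -0.2  0.1]
```

View pics/s3.png

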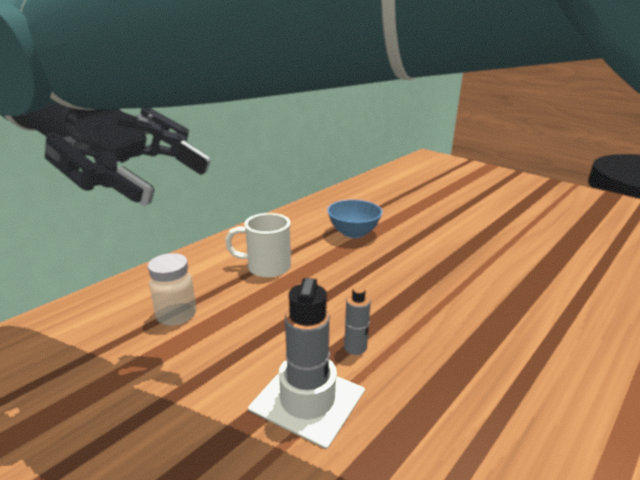

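The side view shows the nozzle fully on at (308,300). The gripper is on the far side and the forearm is well above everything, so I'll approach.

Request:
send_rows(
  rows="40 0 35 0 0 0 85; 80 0 70 0 0 0 85; 92 0 83 0 0 0 85; 92 0 83 0 0 0 85; 92 0 83 0 0 0 85",
)

```text
time: 10.98
ee_pos: [0.6118, 0.2211, 0.1365]
orientation: [0.093, 0.831, 0.146, -0.528]
ft_force: [-0.4, 0.0, -0.7]
width: 0.085
gripper_force: 0.0
```

Run:
```python
from g import *
s=sense();print(s["joints"],s["ee_pos"],s["ft_force"]); rel(G)
im=cams.get_image("wrist"); cv2.imwrite("pics/w4.png",im["pixels"][:,:,::-1])
```

```text
[ 0.31887547  0.75674395  1.03757673 -0.04293658  2.47832666  1.52452264] [0.61181828 0.22108415 0.13647115] [-0.41072364  0.01489675 -0.73495492]
[  0.5  -0.2 120.8] [ 0.1 -0.2  0. ]
```

View pics/w4.png

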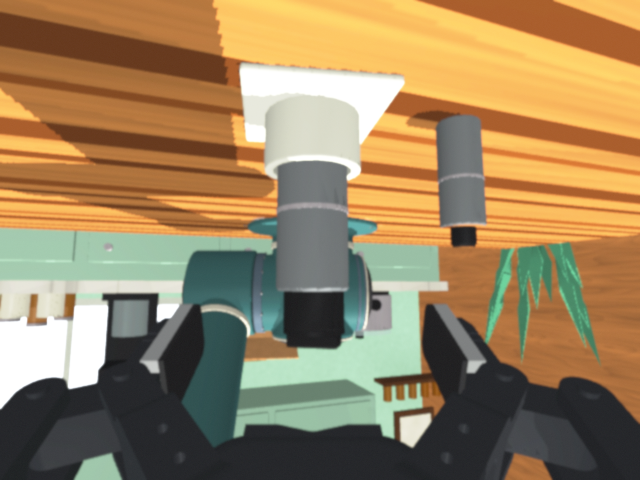

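The wrist camera image is upside down (counter at the top). The vacuum body at (312,225) is centred between the jaws, and the look-alike at (462,180) is clear of the fingers. The camera hangs below the gripper, so I'll check its clearance at the grasp.

Run:
```python
from g import *
im=cams.get_image("wrist"); Rm=cv2.Rodrigues(np.array(im["rvec"],float))[0]
c=-Rm.T@np.array(im["tvec"]).ravel(); print(c, toolrel(c), "at grasp", c+z*.12)
w=cloud(im).reshape(-1,3)
for z0,z1 in ((.06,.12),):
    p=w[(w[:,2]>z0)&(w[:,2]<z1)&(np.hypot(w[:,0]-.516,w[:,1]-.186)<.05)]
    f=np.linalg.lstsq(np.c_[2*p[:,:2],np.ones(len(p))],(p[:,:2]**2).sum(1),rcond=None)[0]; print(len(p),f[:2],np.sqrt(f[2]+f[0]**2+f[1]**2))
```

```text
[0.7552925  0.27260338 0.12180197] [  77.55210525    0.47336747 -132.14201588] at grasp [0.6530113  0.23563546 0.07108777]
6792 [0.51671763 0.18700671] 0.023506612311353457
```

Request:
send_rows(
  rows="0 0 30 0 0 0 85; 0 0 60 0 0 0 85; 0 0 90 0 0 0 85; 0 0 110 0 0 0 85; 0 0 120 0 0 0 85; 0 0 120 0 0 0 85; 0 0 120 0 0 0 85",
)

```text
time: 11.95
ee_pos: [0.5094, 0.1839, 0.0838]
orientation: [0.093, 0.831, 0.146, -0.529]
ft_force: [0.4, 0.0, 0.1]
width: 0.0852
gripper_force: 0.0
```

Request:
send_rows(
  rows="0 0 0 0 0 0 60; 0 0 0 0 0 0 50; 0 0 0 0 0 0 42; 0 0 0 0 0 0 38; 0 0 0 0 0 0 38; 0 0 0 0 0 0 38; 0 0 0 0 0 0 38; 0 0 0 0 0 0 38",
)

```text
time: 12.95
ee_pos: [0.5087, 0.1837, 0.0835]
orientation: [0.093, 0.831, 0.146, -0.529]
ft_force: [2.2, 2.0, 4.8]
width: 0.0457
gripper_force: 61.3
```

Request:
send_rows(
  rows="-9 0 -4 0 0 0 38; -18 0 -8.5 0 0 0 38; -27 0 -12.5 0 0 0 38; -36 0 -17 0 0 0 38; -45 0 -21 0 0 0 38; -54.5 0 -25.5 0 0 0 38; -54.5 0 -25.5 0 0 0 38; -54.5 0 -25.5 0 0 0 38",
)

```text
time: 13.95
ee_pos: [0.5087, 0.1837, 0.1432]
orientation: [0.093, 0.83, 0.146, -0.53]
ft_force: [0.3, -0.8, -4.3]
width: 0.0463
gripper_force: 61.9
```

Request:
send_rows(
  rows="-5 0 -2 0 4 0 38; -10 0 -5 0 8 0 38; -18 0 -8 0 13 0 38; -27 0 -13 0 18 0 38; -36 0 -17 0 23 0 38; -45 0 -21 0 28 0 38; -54 0 -25 0 33 0 38; -63 0 -29 0 38 0 38; -72 0 -34 0 42 0 38; -82 0 -38 0 44 0 38; -91 0 -42 0 45 0 38; -91 0 -42 0 45 0 38",
)

```text
time: 15.45
ee_pos: [0.5086, 0.1836, 0.2443]
orientation: [0.03, 0.97, 0.17, -0.171]
ft_force: [-0.5, 0.7, -5.5]
width: 0.0463
gripper_force: 62.1
```

Request:
send_rows(
  rows="-8 0 -22 0 0 0 38; -17 0 -46 0 0 0 38; -26 0 -70 0 0 0 38; -34 0 -94 0 0 0 38; -41 0 -113 0 0 0 38; -41 0 -113 0 0 0 38; -41 0 -113 0 0 0 38; -41 0 -113 0 0 0 38",
)

```text
time: 16.45
ee_pos: [0.5086, 0.1836, 0.3628]
orientation: [0.03, 0.97, 0.17, -0.172]
ft_force: [0.1, -0.1, -5.0]
width: 0.0462
gripper_force: 63.0
```

Run:
```python
from g import *
s=sense();print(s["joints"],s["ee_pos"],s["ft_force"])
im=cams.get_image("side"); cv2.imwrite("pics/s5.png",im["pixels"][:,:,::-1]); np.save("s5.npy",cloud(im))
im=cams.get_image("wrist"); np.save("w5.npy",cloud(im)); cv2.imwrite("pics/w5.png",im["pixels"][:,:,::-1])
im=cams.get_image("top"); np.save("t5.npy",cloud(im))
```

```text
[ 0.30661185  0.02404803  1.37261138 -0.01630296  2.09583628  1.52377521] [0.50856109 0.18363195 0.36278498] [ 0.13983221 -0.07197188 -5.0455753 ]
```

View pics/s5.png

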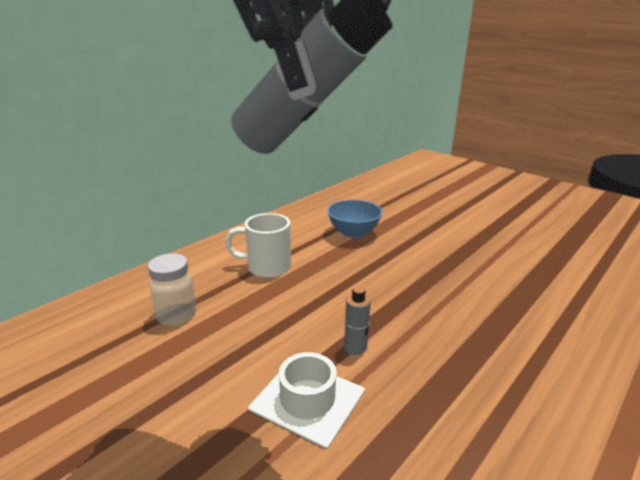

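View pics/w5.png

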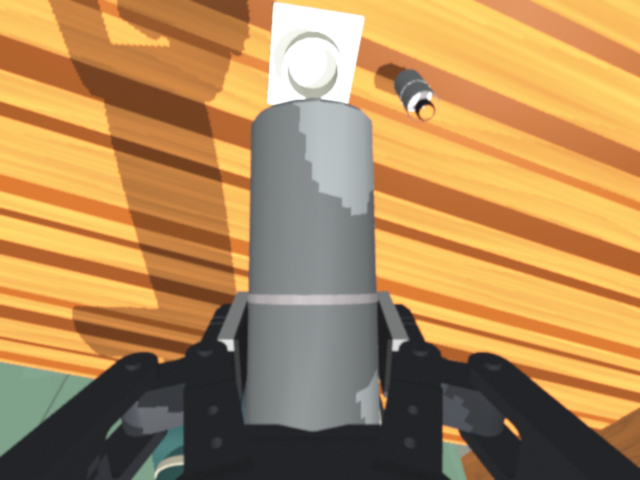

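The vacuum is held leaning in the side view, body from (255,130) to (350,50), with the nozzle on at (362,22). The wrist view shows it straight between the pads. I'll check the angle, the seating and the lowest point.

Run:
```python
from g import *
from scipy.optimize import least_squares
w=np.load("w5.npy")[110:285,262:362].reshape(-1,3); s5=np.load("s5.npy")
w=w[w[:,2]>.2]
def res(q,p=w):
    d=np.array([np.sin(q[2])*np.cos(q[3]),np.sin(q[2])*np.sin(q[3]),np.cos(q[2])]); c=np.array([.516+q[0],.186+q[1],.36])
    return np.linalg.norm(np.cross(p-c,d),axis=1)-.024
f=least_squares(res,[0,0,.785,a+np.pi],loss="soft_l1",f_scale=.002); q=f.x
print(len(w),"lean",np.degrees(q[2]),"dir",np.degrees(q[3]),"res",np.abs(res(q)).mean())
d=np.array([np.sin(q[2])*np.cos(q[3]),np.sin(q[2])*np.sin(q[3]),np.cos(q[2])]); c=np.array([.516+q[0],.186+q[1],.36])
wt=(w-c)@d; bot=c+d*np.percentile(wt,.5); print("bottom centre",bot,"lowest",bot[2]-.024*np.sin(q[2]))
# all side-camera points close to axis
for n in ("s5","t5"):
    P=np.load(n+".npy").reshape(-1,3); P=P[~np.isnan(P[:,0])]; t=(P-bot)@d; r=np.linalg.norm(np.cross(P-bot,d),axis=1)
    h=[(k,int(((t>k/1e3)&(t<(k+4)/1e3)&(r<.03)).sum()),round(float(np.median(r[(t>k/1e3)&(t<(k+4)/1e3)&(r<.03)])*1e3),1)) for k in range(100,172,4) if ((t>k/1e3)&(t<(k+4)/1e3)&(r<.03)).any()]; print(n,h)
T=np.load("t5.npy")
for nm,v in dict(jar=(215,255,150,198),mug=(300,350,145,200),bowl=(392,455,158,216)).items():
    p=T[v[2]:v[3],v[0]:v[1]].reshape(-1,3); p=p[(p[:,2]>.02)&(p[:,2]<.15)]
    print(nm, cv2.minEnclosingCircle(p[:,:2].astype(np.float32)) if len(p) else None)
```

```text
17444 lean 44.84973089838857 dir 200.14032034212048 res 0.00044071354247129756
bottom centre [0.56258127 0.20311646 0.31583882] lowest 0.2989128213629168
s5 [(100, 352, 25.0), (104, 355, 24.9), (108, 368, 25.0), (112, 425, 24.5), (116, 289, 20.9), (120, 313, 20.3), (124, 322, 20.4), (128, 336, 20.7), (132, 300, 20.7), (136, 293, 21.1), (140, 376, 20.6), (144, 132, 18.5), (148, 118, 18.5), (152, 31, 14.2)]
t5 []
jar ((0.7732056379318237, 0.1970357596874237), 0.029983684420585632)
mug ((0.7868573069572449, 0.021364765241742134), 0.05552945286035538)
bowl ((0.7451943755149841, -0.19197715818881989), 0.05548034608364105)
```

```bash
python3 -c "
from plant import order; print(order.job_done())"
```

```text
the job is handed in; nothing more can be done
None
```

The nozzle is fully on, and the vacuum is out of its cup and held still at a 44.8° lean, nozzle end up, lowest point about 30 cm above the counter; the mug, jar and bowl have not moved, and the job was handed in at about 17 s (no verdict shown).

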